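# Nest the graded beaker set

## Robot

A 6-joint arm with a two-finger parallel gripper is mounted at the origin on a cart in front of the work surface, level with it; the furniture and walls round the work are solid. World frame = base frame: x ahead of the robot, y to its left, z up, the work surface at z = 0. Lengths are in m, angles in rad, forces in N, time in s.
With the tool pointing down it reaches from about 0.35 to 0.775 m from the base axis. Payload 5.5 kg.
Tool frame: the origin (TCP) lies between the finger pads; the fingertips stand 19 mm ahead of it and the grasp point (between the pads) is the TCP; z points along the fingers, y is the line along which they close (so a half turn about z gives the same grasp; the last joint's range is limited). The gripper opens to 85 mm and grips with 20 to 120 N. Pads are 22 mm wide; open, the fingers measure 114 mm over their backs; the gripper's body (76 mm by 85 mm) begins 54 mm behind the grasp point. The pads swing forward as they close: fully open they stand 13 mm farther back than shut.
Start: joints at [1.062, 0.313, 0.046, 1.304, 0, 1.431], TCP at [0.207, 0.536, 0.25] pointing down, gripper open.
Joint ranges: [-2.76, 2.76], [-0.86, 1.69], [-1.03, 1.26], [-2.2, 2.34], [-1.47, 1.5], [-3.14, 3.14]. Speed limits (rad/s): [2.57, 2.57, 3.14, 3.14, 3.14, 3.14].

## Interface

Orientations are given as a unit quaternion [w, x, y, z].
In Python, from workcell import env gives the robot as it stands.
- The arm moves only by the shell command python3 -m pendant 'ROWS' [FORCE]. ROWS is JSON, a list of rows, each an object with "travel": the shift along the tool's x, y, z scaled (see below), a list of three; "rot": the turn, a rotation vector about the tool's x, y, z scaled (see below), a list of three; "fingers": the opening, from -1 (shut) to 1 (fully open). In form: [{"travel": [dx, dy, dz], "rot": [wx, wy, wz], "fingers": fingers}, ...]. A call has 1 to 10 rows; each row is the pose to reach, as a shift and turn from the pose commanded when the call began, along the tool's axes at that moment; what a row does not reach only later rows make up. The controller multiplies each number of a shift by 0.12 m and each number of a turn by 60 degrees. A row lasts 1/10 s, in which the tool goes at most 50 mm and 8.59 degrees, less where a joint would pass 70% of its speed; a pose out of reach is approached as far as the arm can. A call with a number of a shift or a turn outside -1 to 1 is refused whole. A call with a gripper value outside its range is refused whole. The fingers move at their own pace and stop on an object; FORCE is the grip in N (left out, the last holds). Time passes only in rows, so rows that repeat a pose let the fingers close. It gives the time, the measured TCP pose, the force, the opening and the grip force at its end, in the units of the state.
- env.get_state(): the state, without advancing time (a new reading comes with each control period).
- env.read_camera(name): name is "scene" or "top" or "wrist"; returns (picture, depth): 400x640x3 uint8, blue, green, red; 400x640 float32, m along the optical axis (not along the pixel's ray), 0 where there is no reading.
- env.camera_model(name): a dict with "fovy" (degrees; the focal length in pixels is half the picture's height over the tangent of half this angle, whatever the lens; pixels are square), "cx", "cy" (the principal point, pixels), "k1" (the pictures are not rectified: a ray, as slopes to the right and down, at radius r is drawn at 1 + k1 r^2 times it, then the intrinsics apply), "rvec" (rotation vector, rad) and "tvec" (3), from world to camera coordinates, as OpenCV has them; the wrist camera has in their place "T_tool_cam" (4x4, takes a point from camera to tool coordinates, whose origin is the TCP and whose axes are the flange's). Camera axes: x right, y down, z forward; pixel columns grow to the right and rows downward; lengths in m; the calibration is good to about 2 mm. A picture is of the moment at which its call begins: read the wrist's pose just before it. camera_model takes no time and is no camera call.
- env.hand_in(): hands the job in; it is judged then, once.
Trained networks look in the newest picture that a camera, given by its name, has taken for a name from the list of things; names that differ only in an ending like _2 or _b are one class to them, and where a whole thing is asked for, a point or a joint stands for the part that bears it (a point fixed in the world has none). Each returns a list of dicts, best first, with "conf" (0 to 1); they miss things now and then, are a little off and sometimes report something else, mostly with a low value. They report only what shows in the picture. A call takes as long as a camera call. They do not tell look-alikes from the thing itself.
- env.outline_of(camera, target): "mask" (400x640 bool, what is visible of it) and "xy" ([column, row] in pixels, amid what is visible of it).
The state is a dict: "clock": time; "joint_pos": joint angles; "qvel": joint speeds; "tau": joint torques, N m; "tcp_pos": TCP position; "orientation": TCP orientation; "wrist_force": force on the tool from outside, world axes, zero at the start; "ft_torque": the same for the moment, N m; "finger_gap": finger opening in m; "grip_force": force on a finger pad.
Only numpy, scipy, OpenCV 4.12 (cv2) and the standard library are available. Lean on these libraries where they do the work, as an engineer would, in place of code of your own. Each camera call takes 0.05 s, during which the arm holds its last target. There are 200 camera calls.

## Task

Put the graded beaker set away nested in size order: the clear beaker inside the blue tub, and the slim orange beaker, which now lies on its side, inside the clear one, all upright and fully home, with the tub still standing on the bench roughly where it is. Before nesting the orange beaker, stand it upright by itself on the open bench, well away from the tub, and let go of it completely for a moment, then take it again from above. Lower each one in gently rather than dropping it, and do not shift or tip the white bottle, the kitchen timer or the red-capped dropper bottle standing nearby.

Things in the scene. Friction and masses are not known exactly. Their poses are not given: they have to be found in the camera images.
- tub: wide blue plastic tub, open at the top, standing on the bench: 75 mm high, outer diameter 76 mm at the foot and 94 mm at the rim, wall 3 mm, inner floor 5 mm above the underside; mass about 0.3 kg. Origin at the centre of its underside, z up towards the mouth
- clear_beaker: translucent plastic beaker, open at the top, standing on the bench: 102 mm high, outer diameter 58 mm at the foot and 70 mm at the rim, wall about 2 mm, inner floor 3 mm above the underside (inside diameter there about 50 mm); about 0.09 kg. Its rim stands 32 mm above the tub's when nested. Origin at the centre of its underside, z up towards the mouth
- slim_beaker: slim orange plastic beaker, open at one end, 128 mm long, outer diameter 40 mm at the foot and 50 mm at the rim, wall 2.5 mm, floor 4 mm thick; about 0.07 kg. Starts lying on its side, mouth roughly towards the robot's left. Origin at the centre of its underside (outer face of the foot); its own z runs along the axis from the foot to the mouth. Nested, its rim stands 29 mm above the clear beaker's
- slim_rim (a point): centre of the slim orange beaker's mouth, on its axis 128 mm from the underside; axes as the beaker's
- white_bottle: bystander: white square-shouldered bottle with white cap and pale blue label, 69x81x143 mm, upright; origin at the centre of its underside
- kitchen_timer: bystander: round white timer with a black dial, 64 mm across, 39 mm high; origin at the centre of its underside
- dropper_bottle: bystander: small white dropper bottle with red cap, 32 mm across, 76 mm high; origin at the centre of its underside
Things that resemble listed ones, but are neither listed nor needed, are in the scene too. What is shaped like the slim_beaker but purple is not meant.

How it is judged:
By the outcome, as a careful person would: the job done as asked, in the order asked, and still so for the second after the job is handed in, with the robot touching nothing.
It also fails if it takes over 72 s, if anything falls off the work surface, if the arm or the gripper's body presses on something with over 40 N, if the wrist force passes 120 N, or if a joint passes its speed limit or range.

## Working session

There is one attempt and no reset: what is moved stays moved. The work goes in short steps, Python scripts to look and compute and a shell command to move; the robot and the scene stay as the last step left them, time stands still between calls to the robot, and variables do not carry over. Pictures are saved under pics/ and viewed, at most 10 in all, crops included, and the job is handed in when it is done.

```bash
ls; mkdir -p pics; cat > h.py <<'E'
import numpy as np, cv2
from workcell import env
from scipy.spatial.transform import Rotation as R
np.set_printoptions(precision=4,suppress=True)
def Ttool():
    s=env.get_state(); q=s["orientation"]; T=np.eye(4)
    T[:3,:3]=R.from_quat([q[1],q[2],q[3],q[0]]).as_matrix(); T[:3,3]=s["tcp_pos"]; return T
def shot(name):
    T=Ttool(); im,d=env.read_camera(name); return im,d,cam(name,T)
def cam(name,T=None):
    m=env.camera_model(name)
    if "T_tool_cam" in m: W=(Ttool() if T is None else T)@np.array(m["T_tool_cam"])
    else:
        E=np.eye(4); E[:3,:3]=R.from_rotvec(m["rvec"]).as_matrix(); E[:3,3]=m["tvec"]; W=np.linalg.inv(E)
    f=200/np.tan(np.radians(m["fovy"])/2)
    return dict(W=W,f=f,cx=m["cx"],cy=m["cy"],k1=m["k1"])
def rays(c,uv):
    uv=np.asarray(uv,float).reshape(-1,2); p=(uv-[c["cx"],c["cy"]])/c["f"]; q=p.copy()
    for _ in range(20): q=p/(1+c["k1"]*(q**2).sum(1,keepdims=True))
    return np.c_[q,np.ones(len(q))]
def pts(c,uv,d):
    P=rays(c,uv)*np.asarray(d).reshape(-1,1); return P@c["W"][:3,:3].T+c["W"][:3,3]
def cloud(c,d,mask):
    v,u=np.nonzero(mask&(d>0)); return pts(c,np.c_[u,v],d[v,u])
def proj(c,X):
    P=(np.atleast_2d(X)-c["W"][:3,3])@c["W"][:3,:3]; q=P[:,:2]/P[:,2:]
    return q*(1+c["k1"]*(q**2).sum(1,keepdims=True))*c["f"]+[c["cx"],c["cy"]]
E
python3 - <<'E'
from h import *
s=env.get_state(); print(s); print(Ttool())
for n in ("scene","top"):
    im,d,c=shot(n); cv2.imwrite(f"pics/{n}.png",im); np.savez(f"{n}.npz",im=im,d=d)
    print(n,c)
    for t in ("tub","clear_beaker","slim_beaker","white_bottle","kitchen_timer","dropper_bottle"):
        for o in env.outline_of(n,t):
            P=cloud(c,d,o["mask"])
            print(n,t,round(o["conf"],2),o["xy"],o["mask"].sum(), np.percentile(P,[2,50,98],axis=0).round(3).tolist() if len(P) else None)
E
```

```text
pics
{'clock': 0.0, 'joint_pos': array([ 1.0625,  0.314 ,  0.045 ,  1.3036, -0.    ,  1.4312]), 'qvel': array([-0.001 ,  0.0008, -0.0006, -0.0007, -0.0012,  0.0008]), 'tau': array([  0.    , -48.0628,  29.8532,   0.0195,  -0.0004,  -0.    ]), 'tcp_pos': array([0.207 , 0.5359, 0.2494]), 'orientation': array([-0.0003,  0.1833,  0.983 , -0.0009]), 'wrist_force': array([ 0.2065, -0.383 ,  0.396 ]), 'ft_torque': array([-0.0104,  0.0404, -0.0029]), 'grip_force': 0.0, 'finger_gap': 0.08503487217877627}
[[-0.9328  0.3605 -0.0009  0.207 ]
 [ 0.3605  0.9328 -0.0016  0.5359]
 [ 0.0003 -0.0019 -1.      0.2494]
 [ 0.      0.      0.      1.    ]]
scene {'W': array([[ 0.8622, -0.2162,  0.4581,  0.0052],
       [-0.5058, -0.4158,  0.7558, -0.9082],
       [ 0.0271, -0.8834, -0.4679,  0.6198],
       [ 0.    ,  0.    ,  0.    ,  1.    ]]), 'f': np.float64(511.9719666940646), 'cx': 320.8975081457079, 'cy': 203.40848029269557, 'k1': -0.1707956061611479}
scene tub 0.66 [327.1, 210.3] 1534 [[0.514, -0.063, 0.0], [0.553, -0.035, 0.049], [0.602, 0.027, 0.075]]
scene clear_beaker 0.86 [339.6, 282.5] 2118 [
[... 1354 characters left out ...]
0.038], [0.453, -0.251, 0.104]]
top slim_beaker 0.94 [234.2, 243.7] 912 [[0.402, 0.181, 0.002], [0.427, 0.248, 0.041], [0.449, 0.307, 0.051]]
top slim_beaker 0.76 [197.7, 188.3] 904 [[0.505, 0.332, 0.001], [0.569, 0.355, 0.041], [0.631, 0.389, 0.052]]
top white_bottle 0.72 [249.2, 161.1] 1080 [[0.589, 0.165, 0.001], [0.623, 0.2, 0.116], [0.673, 0.25, 0.147]]
top kitchen_timer 0.57 [413.0, 154.8] 418 [[0.641, -0.255, 0.012], [0.665, -0.226, 0.036], [0.695, -0.201, 0.044]]
top dropper_bottle 0.6 [377.4, 143.8] 162 [[0.674, -0.134, 0.0], [0.684, -0.119, 0.052], [0.717, -0.106, 0.078]]
top dropper_bottle 0.6 [234.9, 241.3] 814 [[0.405, 0.181, 0.029], [0.426, 0.248, 0.042], [0.446, 0.306, 0.051]]
```

View pics/top.png

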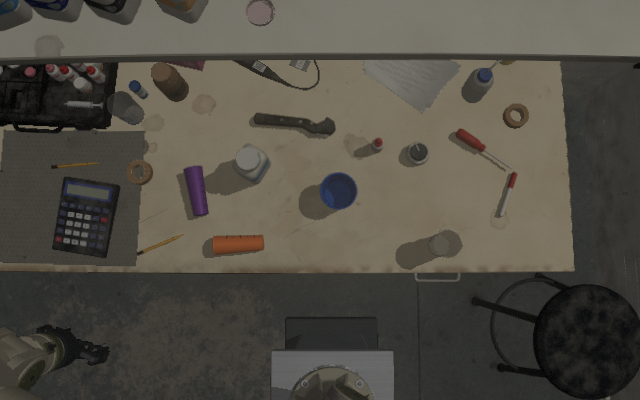

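View pics/scene.png

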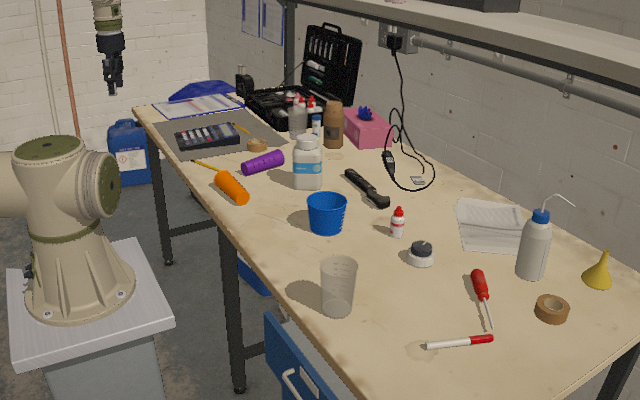

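Top view candidates: the orange slim beaker is at (238,244) and the purple look-alike at (197,190). The clear beaker is at (440,243), with only the wash bottle (480,85) even loosely similar. The blue tub is at (339,191), and nothing else on the bench looks like it (a blue bin is on the floor). I choose orange, clear and blue as described. I'll move over the orange beaker and check it with the wrist camera.

```bash
cat >> h.py <<'E'
def plan(p,xa,za):
    """units for travel and rot to reach TCP p with tool x along xa, z along za"""
    T=Ttool(); z=np.array(za,float);z/=np.linalg.norm(z); x=np.array(xa,float); x-=z*(x@z); x/=np.linalg.norm(x)
    G=np.c_[x,np.cross(z,x),z]; t=T[:3,:3].T@(np.array(p)-T[:3,3])/.12
    r=np.degrees(R.from_matrix(T[:3,:3].T@G).as_rotvec())/60
    s=env.get_state(); print("tcp",T[:3,3],"z",T[:3,2],"j",s["joint_pos"],"F",s["wrist_force"],"gap",s["finger_gap"],s["grip_force"],"t",s["clock"]); print("travel",t.round(3),"rot",r.round(3))
E
python3 -m pendant '[{"travel":[-0.4,-0.25,-0.1],"rot":[0,0,0],"fingers":1},{"travel":[-0.8,-0.5,-0.2],"rot":[0,0,0],"fingers":1},{"travel":[-1,-0.6,-0.2],"rot":[0,0,0],"fingers":1}]' 30
python3 -m pendant '[{"travel":[-0.4,-0.25,-0.1],"rot":[0,0,0.15],"fingers":1},{"travel":[-0.8,-0.5,-0.2],"rot":[0,0,0.3],"fingers":1},{"travel":[-1,-0.6,-0.2],"rot":[0,0,0.45],"fingers":1},{"travel":[-1,-0.6,-0.2],"rot":[0,0,0.6],"fingers":1}]'
python3 - <<'E'
from h import *
plan([.43,.25,.3],[0,1,0],[0,0,-1])
print(env.camera_model("wrist"))
E
```

```text
clock: 1.0
tcp_pos: [0.294, 0.4248, 0.2754]
orientation: [0.001, 0.183, 0.983, 0.001]
wrist_force: [1.0, 0.5, 0.7]
finger_gap: 0.0854
grip_force: 0.0
clock: 1.4
tcp_pos: [0.3826, 0.3123, 0.2992]
orientation: [0.001, 0.471, 0.882, 0.001]
wrist_force: [-0.9, 0.7, 0.1]
finger_gap: 0.0856
grip_force: 0.0
tcp [0.3826 0.3123 0.2992] z [ 0.0027  0.     -1.    ] j [ 0.5226  0.143  -0.0536  1.3718 -0.0014  1.5041] F [-0.933   0.7276  0.0642] gap 0.08563167701350292 0.0 t 1.4
travel [-0.651  0.04  -0.005] rot [0.003 0.001 0.563]
{'fovy': 65.20128869810414, 'cx': 321.66609600988784, 'cy': 193.67315360424627, 'k1': -0.03316380619390727, 'T_tool_cam': array([[-0.    , -0.9446, -0.3281,  0.0852],
       [ 1.    ,  0.    , -0.    , -0.0003],
       [ 0.    , -0.3281,  0.9446, -0.1232],
       [ 0.    ,  0.    ,  0.    ,  1.    ]])}
```

```bash

python3 -m pendant '[{"travel":[-0.3,0,0],"rot":[0,0,0.14],"fingers":1},{"travel":[-0.6,0,0],"rot":[0,0,0.28],"fingers":1},{"travel":[-0.65,0.04,0],"rot":[0,0,0.42],"fingers":1},{"travel":[-0.65,0.04,0],"rot":[0,0,0.56],"fingers":1},{"travel":[-0.65,0.04,0],"rot":[0,0,0.56],"fingers":1},{"travel":[-0.65,0.04,0],"rot":[0,0,0.56],"fingers":1}]'
cat > ms.py <<'E'
from h import *
def circ(P,iters=5):
    A=np.c_[2*P[:,:2],np.ones(len(P))]; s=np.linalg.lstsq(A,(P[:,:2]**2).sum(1),rcond=None)[0]; return s[0],s[1],np.sqrt(s[2]+s[0]**2+s[1]**2)
E
python3 - <<'E'
from h import *
from ms import circ
im,d,c=shot("wrist"); cv2.imwrite("pics/w1.png",im)
for o in env.outline_of("wrist","slim_beaker"):
    m=cv2.erode(o["mask"].astype(np.uint8),np.ones((3,3)))>0
    P=cloud(c,d,m); P=P[P[:,2]>.01]; print(o["conf"],o["xy"],len(P), im[m].mean(0)); 
    if len(P)<50: continue
    print(np.percentile(P,[1,50,99],axis=0))
    # cone fit: axis point/direction, known radius profile
    from scipy.optimize import least_squares
    def res(q):
        f=np.array([q[0],q[1],q[2]]); a=np.array([np.sin(q[3])*np.cos(q[4]),np.cos(q[3])*np.cos(q[4]),np.sin(q[4])])
        v=P-f; t=v@a; r=np.linalg.norm(v-np.outer(t,a),axis=1)
        rr=.020+.005*t/.128
        return np.r_[(r-rr), np.minimum(t,0), np.maximum(t-.128,0)]
    y0,y1=np.percentile(P[:,1],[1,99])
    s=least_squares(res,[np.median(P[:,0]),y0,.02,0,.04],loss="soft_l1",f_scale=.003); q=s.x
    a=np.array([np.sin(q[3])*np.cos(q[4]),np.cos(q[3])*np.cos(q[4]),np.sin(q[4])])
    print("foot",q[:3],"axis",a,"rim",q[:3]+.128*a,"rms",np.sqrt((s.fun[:len(P)]**2).mean()))
    # widths near ends
    for k in (0,1):
        e=P[(P[:,1]<y0+.03)] if k==0 else P[P[:,1]>y1-.03]; print("end",k,"topz",np.percentile(e[:,2],98),"w",np.ptp(np.percentile(e[:,0],[1,99])))
plan([.43,.25,.3],[0,1,0],[0,0,-1])
# tub & clear from top camera rim points
b=np.load("top.npz"); c=cam("top")
env.read_camera("top")
for n,h,r in (("tub",.075,.047),("clear_beaker",.102,.035)):
    o=env.outline_of("top",n)[0]; P=cloud(c,b["d"],o["mask"]); P=P[abs(P[:,2]-h)<.012]
    print(n,len(P),circ(P) if len(P)>10 else None)
    cn=cv2.findContours(o["mask"].astype(np.uint8),0,1)[0]; cn=max(cn,key=len)[:,0,:]
    # contour projected on rim plane
    Rr=rays(c,cn)@c["W"][:3,:3].T; o0=c["W"][:3,3]; X=o0+Rr*((h-o0[2])/Rr[:,2:]); print(circ(X),X.min(0),X.max(0))
E
```

```text
clock: 2.0
tcp_pos: [0.4273, 0.254, 0.2984]
orientation: [0.0, 0.7, 0.714, 0.0]
wrist_force: [-0.8, -0.8, -0.3]
finger_gap: 0.0855
grip_force: 0.0
0.76 [449.0, 69.4] 4375 [115.9296  63.3813 105.6534]
[[0.5017 0.3316 0.0238]
 [0.5671 0.3593 0.0408]
 [0.6254 0.3901 0.0486]]
foot [0.5031 0.346  0.0196] axis [0.9791 0.2006 0.0333] rim [0.6285 0.3717 0.0239] rms 0.0016003835471760184
end 0 topz 0.04635999864306246 w 0.12459950987207535
end 1 topz 0.04864726584862891 w 0.12045903488717813
0.64 [322.4, 156.2] 3151 [ 66.2413 116.8468 185.9803]
[[0.4022 0.1845 0.0299]
 [0.426  0.2551 0.0415]
 [0.4463 0.3074 0.0488]]
foot [0.43   0.1833 0.0198] axis [-0.0637  0.9975  0.0316] rim [0.4218 0.311  0.0239] rms 0.0006758137255473812
end 0 topz 0.04219659703804288 w 0.037199010478667915
end 1 topz 0.04918186464924847 w 0.04407390642295256
tcp [0.4271 0.2542 0.2984] z [ 0.0001  0.0001 -1.    ] j [ 0.3751  0.1511 -0.0461  1.3734  0.0001  1.9273] F [-0.1812  1.7164 -0.2276] gap 0.08539617601782995 0.0 t 2.1
travel [-0.035  0.023 -0.014] rot [ 0.    -0.     0.018]
tub 242 (np.float64(0.559615130912625), np.float64(-0.016628388008188832), np.float64(0.044899613151007184))
(np.float64(0.560378597672458), np.float64(-0.0163339256262095), np.float64(0.04682108978167107)) [ 0.5145 -0.0637  0.075 ] [0.607  0.0304 0.075 ]
clear_beaker 149 (np.float64(0.42296674386514804), np.float64(-0.2828573283771155), np.float64(0.03371808994203486))
(np.float64(0.4222899375962258), np.float64(-0.27808787599357404), np.float64(0.037342131656443754)) [ 0.3898 -0.3201  0.102 ] [ 0.4563 -0.2357  0.102 ]
```

View pics/w1.png

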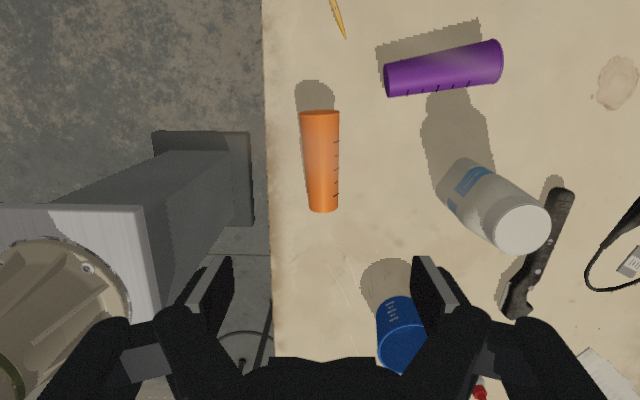

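The wrist view shows the orange beaker at (321,160) with its wider mouth at the top, towards +y. The purple one is at (443,70) and the tub at (400,330). The orange one is the target. I'll tilt the tool 45° so I can grasp it near the mouth and then swing it upright.

```bash

python3 - <<'E'
from h import *
plan([.4243,.344,.11],[-.064,.998,0],np.array([.064,-.998,-1.0]))
E
```

```text
tcp [0.4272 0.2542 0.2984] z [ 0.0001  0.0001 -1.    ] j [ 0.3752  0.1512 -0.0461  1.3734  0.      1.9286] F [-0.1817  0.74    0.0113] gap 0.08577793625254873 0.0 t 2.25
travel [ 0.748 -0.011  1.57 ] rot [-0.017 -0.75  -0.042]
```

```bash

python3 -m pendant '[{"travel":[0.3,0,0],"rot":[0,-0.14,0],"fingers":1},{"travel":[0.6,0,0.2],"rot":[0,-0.28,-0.02],"fingers":1},{"travel":[0.75,-0.01,0.4],"rot":[0,-0.42,-0.03],"fingers":1},{"travel":[0.75,-0.01,0.6],"rot":[-0.02,-0.56,-0.04],"fingers":1},{"travel":[0.75,-0.01,0.8],"rot":[-0.02,-0.7,-0.04],"fingers":1},{"travel":[0.75,-0.01,0.8],"rot":[-0.02,-0.75,-0.04],"fingers":1},{"travel":[0.75,-0.01,0.8],"rot":[-0.02,-0.75,-0.04],"fingers":1},{"travel":[0.75,-0.01,0.8],"rot":[-0.02,-0.75,-0.04],"fingers":1}]'
python3 - <<'E'
from h import *
plan([.4243,.344,.11],[-.064,.998,0],np.array([.064,-.998,-1.0]))
plan([.4243,.273,.023],[-.064,.998,0],np.array([.064,-.998,-1.0]))
E
```

```text
clock: 3.05
tcp_pos: [0.4249, 0.3444, 0.2021]
orientation: [0.279, 0.633, 0.673, -0.261]
wrist_force: [0.3, -0.2, 0.5]
finger_gap: 0.0854
grip_force: 0.0
tcp [0.4249 0.3444 0.2021] z [ 0.046  -0.7048 -0.7079] j [ 0.8037  0.7483  0.3806  1.7946 -0.5495  2.4851] F [ 0.2911 -0.1794  0.5312] gap 0.08542455308893941 0.0 t 3.05
travel [ 0.54  -0.008  0.546] rot [ 0.001 -0.001 -0.003]
tcp [0.4249 0.3444 0.2021] z [ 0.046  -0.7048 -0.7079] j [ 0.8037  0.7483  0.3806  1.7946 -0.5495  2.4851] F [ 0.2911 -0.1794  0.5312] gap 0.08542455308893941 0.0 t 3.05
travel [ 0.634 -0.047  1.476] rot [ 0.001 -0.001 -0.003]
```

```bash

python3 -m pendant '[{"travel":[0.3,0,0.2],"rot":[0,0,0],"fingers":1},{"travel":[0.5,-0.02,0.4],"rot":[0,0,0],"fingers":1},{"travel":[0.63,-0.04,0.6],"rot":[0,0,0],"fingers":1},{"travel":[0.63,-0.05,0.8],"rot":[0,0,0],"fingers":1},{"travel":[0.63,-0.05,0.8],"rot":[0,0,0],"fingers":1},{"travel":[0.63,-0.05,0.8],"rot":[0,0,0],"fingers":1}]'
python3 - <<'E'
from h import *
plan([.4243,.273,.023],[-.064,.998,0],np.array([.064,-.998,-1.0]))
E
```

```text
clock: 3.65
tcp_pos: [0.4211, 0.3292, 0.0837]
orientation: [0.28, 0.635, 0.672, -0.259]
wrist_force: [-0.2, 0.4, 0.6]
finger_gap: 0.0857
grip_force: 0.0
tcp [0.4211 0.3292 0.0837] z [ 0.0465 -0.7034 -0.7093] j [ 0.7917  0.8038  0.1842  1.5342 -0.5554  2.4761] F [-0.2175  0.4486  0.6458] gap 0.08565450700859285 0.0 t 3.65
travel [ 0.024 -0.004  0.69 ] rot [ 0.001 -0.003 -0.007]
```

```bash

python3 -m pendant '[{"travel":[0.02,0,0.25],"rot":[0,0,0],"fingers":1},{"travel":[0.02,0,0.5],"rot":[0,0,0],"fingers":1},{"travel":[0.02,0,0.71],"rot":[0,0,0],"fingers":1},{"travel":[0.02,0,0.71],"rot":[0,0,0],"fingers":1},{"travel":[0.02,0,0.71],"rot":[0,0,0],"fingers":0},{"travel":[0.02,0,0.71],"rot":[0,0,0],"fingers":-0.2},{"travel":[0.02,0,0.71],"rot":[0,0,0],"fingers":-0.4},{"travel":[0.02,0,0.71],"rot":[0,0,0],"fingers":-0.4},{"travel":[0.02,0,0.71],"rot":[0,0,0],"fingers":-0.4},{"travel":[0.02,0,0.71],"rot":[0,0,0],"fingers":-0.4}]' 35
python3 - <<'E'
from h import *
plan([.43,.25,.15],[-.064,.998,0],np.array([.064,-.998,-1.0]))
im,d,c=shot("wrist"); cv2.imwrite("pics/w2.png",im)
E
```

```text
clock: 4.65
tcp_pos: [0.4249, 0.2725, 0.0207]
orientation: [0.28, 0.634, 0.673, -0.259]
wrist_force: [-0.5, 2.7, 5.0]
finger_gap: 0.0482
grip_force: 35.2
tcp [0.4249 0.2725 0.0207] z [ 0.0488 -0.7043 -0.7082] j [ 0.7242  0.7925 -0.0144  1.3096 -0.5942  2.4059] F [-0.4946  2.6943  4.9744] gap 0.048195665057862255 35.179143809946254 t 4.65
travel [-0.895  0.037 -0.629] rot [ 0.003 -0.002 -0.005]
```

View pics/w2.png

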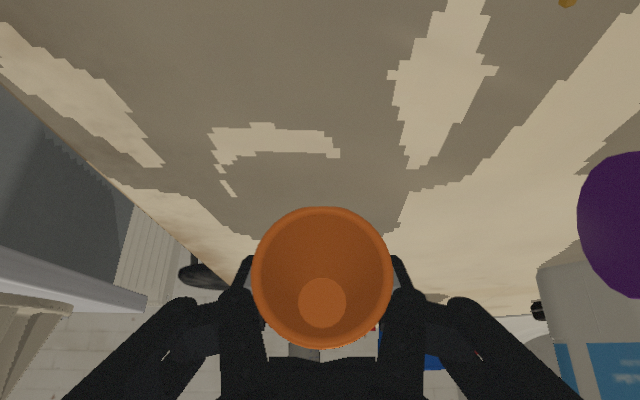

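The view shows the orange beaker's mouth centred between the fingers at (322,278), gripped with a 48 mm gap. Next I lift it and turn it upright.

```bash

python3 -m pendant '[{"travel":[-0.15,0,-0.15],"rot":[0,0,0],"fingers":-0.4},{"travel":[-0.35,0,-0.35],"rot":[0,0,0],"fingers":-0.4},{"travel":[-0.6,0.1,-0.6],"rot":[0,0,0],"fingers":-0.4},{"travel":[-0.9,0.2,-0.9],"rot":[0,0.1,0],"fingers":-0.4},{"travel":[-1,0.2,-0.9],"rot":[0,0.2,0],"fingers":-0.4},{"travel":[-1,0.2,-0.9],"rot":[0,0.3,0],"fingers":-0.4},{"travel":[-1,0.2,-0.9],"rot":[0,0.4,0],"fingers":-0.4},{"travel":[-1,0.2,-0.9],"rot":[0,0.5,0],"fingers":-0.4},{"travel":[-1,0.2,-0.9],"rot":[0,0.6,0],"fingers":-0.4},{"travel":[-1,0.2,-0.9],"rot":[0,0.7,0],"fingers":-0.4}]'
python3 - <<'E'
from h import *
plan([.45,.22,.15],[-.064,.998,0],np.array([-.064,.998,-1.0]))
E
```

```text
clock: 5.7
tcp_pos: [0.4482, 0.2647, 0.182]
orientation: [0.019, 0.685, 0.729, -0.014]
wrist_force: [0.1, -0.4, -0.6]
finger_gap: 0.0476
grip_force: 36.1
tcp [0.4482 0.2647 0.182 ] z [ 0.0092 -0.0468 -0.9989] j [ 0.4046  0.251  -0.2091  1.1207 -0.0467  1.9132] F [ 0.0592 -0.4365 -0.6143] gap 0.047615900166157715 36.101123553235084 t 5.7
travel [-0.359 -0.01   0.284] rot [0.006 0.795 0.001]
```

```bash

python3 -m pendant '[{"travel":[-0.1,0,0],"rot":[0,0.12,0],"fingers":-0.4},{"travel":[-0.2,0,0],"rot":[0,0.24,0],"fingers":-0.4},{"travel":[-0.36,0,0],"rot":[0,0.36,0],"fingers":-0.4},{"travel":[-0.36,0,0],"rot":[0,0.48,0],"fingers":-0.4},{"travel":[-0.36,0,0],"rot":[0,0.6,0],"fingers":-0.4},{"travel":[-0.36,0,0],"rot":[0,0.7,0],"fingers":-0.4},{"travel":[-0.36,0,0],"rot":[0,0.77,0],"fingers":-0.4},{"travel":[-0.36,0,0],"rot":[0,0.77,0],"fingers":-0.4},{"travel":[-0.36,0,0],"rot":[0,0.77,0],"fingers":-0.4}]'
cat > cone.py <<'E'
from h import *
from scipy.optimize import least_squares
def orange(im): 
    h=cv2.cvtColor(im,cv2.COLOR_BGR2HSV); m=((h[...,0]>3)&(h[...,0]<18)&(h[...,1]>170)&(h[...,2]>60)).astype(np.uint8)
    n,l,s,_=cv2.connectedComponentsWithStats(m); k=1+np.argmax(s[1:,4]); return l==k
def upright(name,near):
    im,d,c=shot(name); m=orange(im)
    P=cloud(c,d,cv2.erode(m.astype(np.uint8),np.ones((3,3)))>0); P=P[np.linalg.norm(P-near,axis=1)<.13]
    def res(q):
        a=np.array([q[3],q[4],1]); a/=np.linalg.norm(a); v=P-q[:3]; t=v@a; r=np.linalg.norm(v-np.outer(t,a),axis=1)
        return np.r_[r-.020-.005*t/.128, np.minimum(t,0),np.maximum(t-.128,0)]
    s=least_squares(res,[*near[:2],near[2]-.09,0,0],loss="soft_l1",f_scale=.002)
    print(name,len(P),"foot",s.x[:3],"slope",s.x[3:],"rms",np.sqrt((s.fun[:len(P)]**2).mean()),"z",np.percentile(P[:,2],[1,99])); return im,m
E
python3 - <<'E'
from cone import *
plan([.45,.22,.15],[-.064,.998,0],np.array([-.064,.998,-1.0]))
im,m=upright("scene",Ttool()[:3,3]); 
v,u=np.nonzero(m); print(u.min(),u.max(),v.min(),v.max())
v0,u0=int(v.mean()),int(u.mean()); v0=max(v0,90);u0=max(u0,120)
cv2.imwrite("pics/s2.png",cv2.resize(im[v0-90:v0+90,u0-120:u0+120],None,fx=3,fy=3))
E
```

```text
clock: 6.6
tcp_pos: [0.4508, 0.2206, 0.1828]
orientation: [-0.266, 0.637, 0.678, 0.253]
wrist_force: [0.4, 1.4, -1.8]
finger_gap: 0.0479
grip_force: 36.1
tcp [0.4508 0.2206 0.1828] z [-0.0392  0.682  -0.7303] j [-0.1115  0.2371 -0.4315  1.0582  0.7388  1.3365] F [ 0.396   1.423  -1.7681] gap 0.04793450439857868 36.14383307285607 t 6.6
travel [-0.19  -0.008  0.197] rot [0.004 0.032 0.   ]
scene 548 foot [0.4526 0.2164 0.0942] slope [-0.014   0.0094] rms 0.0021270676312109475 z [0.0952 0.2015]
233 251 124 169
```

View pics/s2.png

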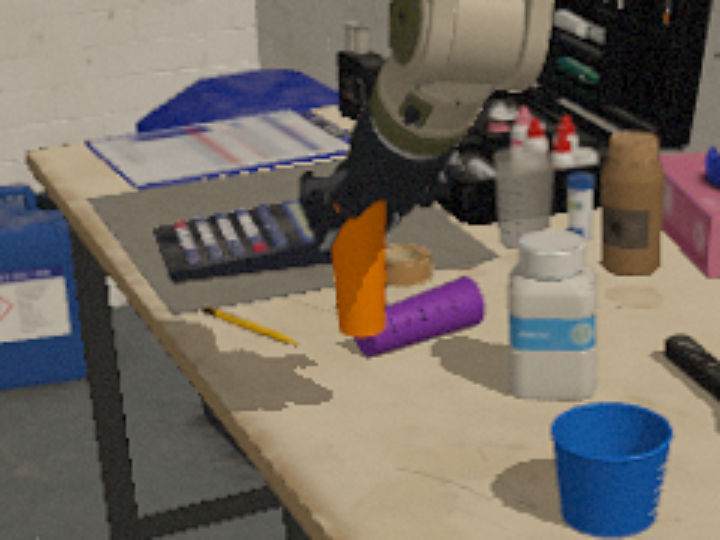

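The crop shows the orange beaker hanging upright at (360,270), clear of the bottle. Next I lower it.

```bash

python3 -m pendant '[{"travel":[-0.1,0,0.11],"rot":[0,0,0],"fingers":-0.4},{"travel":[-0.25,0,0.27],"rot":[0,0,0],"fingers":-0.4},{"travel":[-0.38,0,0.4],"rot":[0,0,0],"fingers":-0.4},{"travel":[-0.46,0,0.49],"rot":[0,0,0],"fingers":-0.4},{"travel":[-0.46,0,0.49],"rot":[0,0,0],"fingers":-0.4},{"travel":[-0.48,0,0.51],"rot":[0,0,0],"fingers":-0.4},{"travel":[-0.48,0,0.51],"rot":[0,0,0],"fingers":-0.4}]'
python3 - <<'E'
from cone import *
im,m=upright("scene",Ttool()[:3,3]); 
plan([.45,.22,.088],[-.064,.998,0],np.array([-.064,.998,-1.0]))
E
```

```text
clock: 7.35
tcp_pos: [0.4512, 0.2209, 0.0993]
orientation: [-0.266, 0.636, 0.678, 0.254]
wrist_force: [0.2, -0.9, 0.1]
finger_gap: 0.0474
grip_force: 36.1
scene 470 foot [0.453 0.217 0.01 ] slope [-0.0116  0.0037] rms 0.0021532072985974405 z [0.0117 0.1146]
tcp [0.4513 0.2208 0.0994] z [-0.0385  0.683  -0.7294] j [-0.1115  0.3395 -0.5357  0.851   0.7403  1.3351] F [ 0.124  -0.6809 -1.1487] gap 0.04759344557939405 36.14315610495396 t 7.4
travel [-0.07  -0.012  0.065] rot [0.005 0.031 0.002]
```

```bash

python3 -m pendant '[{"travel":[-0.02,0,0.02],"rot":[0,0,0],"fingers":-0.4},{"travel":[-0.04,0,0.043],"rot":[0,0,0],"fingers":-0.4},{"travel":[-0.04,0,0.043],"rot":[0,0,0],"fingers":-0.4}]'
python3 -m pendant '[{"travel":[-0.006,0,0.006],"rot":[0,0,0],"fingers":-0.4},{"travel":[-0.006,0,0.006],"rot":[0,0,0],"fingers":-0.4}]'
python3 -m pendant '[{"travel":[-0.006,0,0.006],"rot":[0,0,0],"fingers":-0.4},{"travel":[-0.006,0,0.006],"rot":[0,0,0],"fingers":-0.4}]'
```

```text
clock: 7.7
tcp_pos: [0.4514, 0.221, 0.0927]
orientation: [-0.267, 0.636, 0.677, 0.255]
wrist_force: [-0.1, -1.8, 7.6]
finger_gap: 0.0481
grip_force: 36.1
clock: 7.9
tcp_pos: [0.4516, 0.2212, 0.0927]
orientation: [-0.268, 0.636, 0.677, 0.255]
wrist_force: [-2.1, -3.3, 14.2]
finger_gap: 0.0476
grip_force: 36.3
clock: 8.1
tcp_pos: [0.4519, 0.2214, 0.0925]
orientation: [-0.268, 0.636, 0.677, 0.256]
wrist_force: [-4.0, -4.2, 19.8]
finger_gap: 0.048
grip_force: 36.3
```

```bash

python3 -m pendant '[{"travel":[0.01,0,-0.01],"rot":[0,0,0],"fingers":-0.4},{"travel":[0.01,0,-0.01],"rot":[0,0,0],"fingers":0.15},{"travel":[0.01,0,-0.01],"rot":[0,0,0],"fingers":0.3},{"travel":[0.01,0,-0.01],"rot":[0,0,0],"fingers":0.6},{"travel":[0.01,0,-0.01],"rot":[0,0,0],"fingers":1},{"travel":[0.01,0,-0.01],"rot":[0,0,0],"fingers":1},{"travel":[0.01,0,-0.01],"rot":[0,0,0],"fingers":1}]'
python3 -m pendant '[{"travel":[0,0,-0.15],"rot":[0,0,0],"fingers":1},{"travel":[0,0,-0.4],"rot":[0,0,0],"fingers":1},{"travel":[0,0,-0.7],"rot":[0,0,0],"fingers":1},{"travel":[0,0,-0.9],"rot":[0,0,0],"fingers":1},{"travel":[0,0,-0.9],"rot":[0,0,0],"fingers":1}]'
python3 - <<'E'
from cone import *
upright("scene",np.array([.452,.218,.09])); im,m=upright("top",np.array([.452,.218,.09]))
plan([.46,-.1,.26],[-.1,1,0],[0,0,-1])
E
```

```text
clock: 8.8
tcp_pos: [0.4506, 0.2206, 0.0909]
orientation: [-0.267, 0.637, 0.678, 0.253]
wrist_force: [0.4, -0.2, -0.5]
finger_gap: 0.0853
grip_force: 0.0
clock: 9.3
tcp_pos: [0.4571, 0.145, 0.1717]
orientation: [-0.265, 0.637, 0.677, 0.255]
wrist_force: [0.1, 0.4, -0.7]
finger_gap: 0.0856
grip_force: 0.0
scene 680 foot [0.4534 0.2162 0.0058] slope [-0.0129  0.0014] rms 0.0020804015503789815 z [0.0061 0.1276]cone.py:13: RuntimeWarning: Mean of empty slice.
  print(name,len(P),"foot",s.x[:3],"slope",s.x[3:],"rms",np.sqrt((s.fun[:len(P)]**2).mean()),"z",np.percentile(P[:,2],[1,99])); return im,m
  ret = ret.dtype.type(ret / rcount)
Traceback (most recent call last):
  File "cone.py", line 13, in upright
    print(name,len(P),"foot",s.x[:3],"slope",s.x[3:],"rms",np.sqrt((s.fun[:len(P)]**2).mean()),"z",np.percentile(P[:,2],[1,99])); return im,m
                                                                                                   ~~~~~~~~~~~~~^^^^^^^^^^^^^^^
IndexError: index -1 is out of bounds for axis 0 with size 0
```

The orange beaker stands upright and released at about (0.453, 0.216). Next is the clear beaker.

```bash

python3 - <<'E'
from h import *
plan([.44,.05,.26],[0,1,0],[0,0,-1])
E
```

```text
tcp [0.4553 0.1466 0.1696] z [-0.0384  0.6832 -0.7292] j [-0.2689  0.2969 -0.3986  1.1664  0.7055  1.1323] F [-0.6473  0.2927 -0.4336] gap 0.08527025617091374 0.0 t 9.4
travel [-0.065 -0.173 -1.094] rot [-0.018 -0.72   0.056]
```

```bash

python3 -m pendant '[{"travel":[0,0,-0.4],"rot":[0,0,0],"fingers":1},{"travel":[0,-0.1,-0.7],"rot":[0,-0.14,0],"fingers":1},{"travel":[-0.06,-0.17,-1],"rot":[0,-0.28,0.02],"fingers":1},{"travel":[-0.06,-0.17,-1],"rot":[0,-0.42,0.04],"fingers":1},{"travel":[-0.06,-0.17,-1],"rot":[-0.01,-0.56,0.05],"fingers":1},{"travel":[-0.06,-0.17,-1],"rot":[-0.02,-0.7,0.06],"fingers":1},{"travel":[-0.06,-0.17,-1],"rot":[-0.02,-0.72,0.06],"fingers":1}]'
python3 - <<'E'
from h import *
plan([.423,-.281,.27],[0,1,0],[0,0,-1])
E
```

```text
clock: 10.1
tcp_pos: [0.4389, 0.0612, 0.2521]
orientation: [0.001, 0.706, 0.708, -0.0]
wrist_force: [0.3, -0.3, 0.0]
finger_gap: 0.0851
grip_force: 0.0
tcp [0.4389 0.0612 0.2521] z [ 0.0009 -0.002  -1.    ] j [-0.0416  0.057  -0.2656  1.2473 -0.002   1.5271] F [ 0.313  -0.3237  0.0444] gap 0.08510688889809259 0.0 t 10.1
travel [-2.852 -0.138 -0.144] rot [0.001 0.002 0.002]
```

```bash

python3 -m pendant '[{"travel":[-0.4,0,-0.1],"rot":[0,0,0],"fingers":1},{"travel":[-0.8,-0.1,-0.15],"rot":[0,0,0],"fingers":1},{"travel":[-1,-0.14,-0.15],"rot":[0,0,0],"fingers":1}]'
python3 -m pendant '[{"travel":[-0.4,0,0],"rot":[0,0,0],"fingers":1},{"travel":[-0.8,0,0],"rot":[0,0,0],"fingers":1},{"travel":[-1,0,0],"rot":[0,0,0],"fingers":1}]'
python3 -m pendant '[{"travel":[-0.4,0,0],"rot":[0,0,0],"fingers":1},{"travel":[-0.7,0,0],"rot":[0,0,0],"fingers":1},{"travel":[-0.85,0,0],"rot":[0,0,0],"fingers":1},{"travel":[-0.85,0,0],"rot":[0,0,0],"fingers":1},{"travel":[-0.85,0,0],"rot":[0,0,0],"fingers":1}]'
python3 - <<'E'
from h import *
from ms import circ
im,d,c=shot("wrist")
for o in env.outline_of("wrist","clear_beaker"):
    m=o["mask"]; P=cloud(c,d,m); print(o["conf"],o["xy"],m.sum(),np.percentile(P,[1,50,99],axis=0))
    Q=P[abs(P[:,2]-.102)<.006]; print(len(Q), circ(Q) if len(Q)>10 else "")
    g=np.array([.423,-.281])
    cv2.circle(im,tuple(int(v) for v in o["xy"]),3,(0,0,255),-1)
def ring(x,y,z,r,col):
    t=np.linspace(0,2*np.pi,60); u=proj(c,np.c_[x+r*np.cos(t),y+r*np.sin(t),0*t+z]); cv2.polylines(im,[u.astype(int)],True,col,1)
ring(.423,-.281,.102,.035,(0,0,255)); ring(.423,-.281,0,.029,(0,255,0))
cv2.imwrite("pics/w3.png",im)
plan([.423,-.281,.27],[0,1,0],[0,0,-1])
E
```

```text
clock: 10.4
tcp_pos: [0.4219, -0.0629, 0.2697]
orientation: [-0.001, 0.708, 0.706, 0.0]
wrist_force: [0.1, -0.2, 0.5]
finger_gap: 0.0854
grip_force: 0.0
clock: 10.7
tcp_pos: [0.4216, -0.1843, 0.2689]
orientation: [-0.001, 0.709, 0.705, 0.0]
wrist_force: [1.2, -0.2, -0.6]
finger_gap: 0.0854
grip_force: 0.0
clock: 11.2
tcp_pos: [0.4213, -0.2827, 0.2695]
orientation: [-0.001, 0.708, 0.706, 0.0]
wrist_force: [-0.4, -0.4, -0.3]
finger_gap: 0.0855
grip_force: 0.0
0.85 [322.6, 174.9] 4347 [[ 0.3892 -0.3195  0.0005]
 [ 0.4227 -0.2979  0.0537]
 [ 0.4554 -0.251   0.1022]]
842 (np.float64(0.42215271899654566), np.float64(-0.28404699308655124), np.float64(0.033589079102115886))
0.19 [576.1, 16.7] 1624 [[ 0.6716 -0.1372  0.003 ]
 [ 0.6775 -0.126   0.0451]
 [ 0.693  -0.1107  0.0761]]
0 
tcp [ 0.4216 -0.2821  0.2701] z [-0.0008  0.0013 -1.    ] j [-0.7482  0.1774 -0.083   1.3119  0.0004  0.8246] F [ 0.5662 -0.5048 -0.1981] gap 0.08497397107574794 0.0 t 11.3
travel [0.009 0.012 0.001] rot [-0.001 -0.001 -0.002]
```

View pics/w3.png

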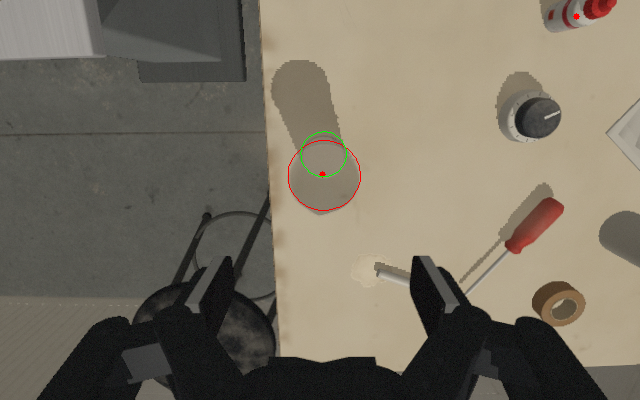

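The wrist view shows the clear beaker where the overlay ring sits at (323,176), with its visible edge about 2 mm further towards −y. I'll correct for that and descend.

```bash

python3 -m pendant '[{"travel":[-0.012,0.005,0.3],"rot":[0,0,0],"fingers":1},{"travel":[-0.012,0.005,0.6],"rot":[0,0,0],"fingers":1},{"travel":[-0.012,0.005,0.9],"rot":[0,0,0],"fingers":1},{"travel":[-0.012,0.005,1],"rot":[0,0,0],"fingers":1}]'
python3 -m pendant '[{"travel":[0,0,0.2],"rot":[0,0,0],"fingers":1},{"travel":[0,0,0.4],"rot":[0,0,0],"fingers":1},{"travel":[0,0,0.53],"rot":[0,0,0],"fingers":1},{"travel":[0,0,0.53],"rot":[0,0,0],"fingers":1},{"travel":[0,0,0.53],"rot":[0,0,0],"fingers":0.7},{"travel":[0,0,0.53],"rot":[0,0,0],"fingers":0.5},{"travel":[0,0,0.53],"rot":[0,0,0],"fingers":0.3},{"travel":[0,0,0.53],"rot":[0,0,0],"fingers":0.2},{"travel":[0,0,0.53],"rot":[0,0,0],"fingers":0.2},{"travel":[0,0,0.53],"rot":[0,0,0],"fingers":0.2}]' 25
```

```text
clock: 11.7
tcp_pos: [0.4207, -0.2819, 0.1475]
orientation: [-0.003, 0.708, 0.707, -0.0]
wrist_force: [-0.2, -0.2, 0.5]
finger_gap: 0.0858
grip_force: 0.0
clock: 12.7
tcp_pos: [0.4232, -0.2857, 0.0887]
orientation: [0.001, 0.708, 0.706, 0.0]
wrist_force: [-0.1, 2.3, 5.7]
finger_gap: 0.0683
grip_force: 28.9
```

```bash

python3 -m pendant '[{"travel":[0,0,-0.1],"rot":[0,0,0],"fingers":0.2},{"travel":[0,0,-0.3],"rot":[0,0,0],"fingers":0.2},{"travel":[0,0,-0.6],"rot":[0,0,0],"fingers":0.2},{"travel":[0,0,-0.9],"rot":[0,0,0],"fingers":0.2},{"travel":[0,0,-1],"rot":[0,0,0],"fingers":0.2},{"travel":[0,0,-1],"rot":[0,0,0],"fingers":0.2}]'
python3 - <<'E'
from h import *
from ms import circ
plan([.56,-.0165,.21],[0,1,0],[0,0,-1])
im,d,c=shot("wrist")
for o in env.outline_of("wrist","clear_beaker")[:1]:
    P=cloud(c,d,o["mask"]); T=Ttool(); Q=(P-T[:3,3])@T[:3,:3]; print(o["conf"],np.percentile(Q,[2,50,98],axis=0)); 
cv2.imwrite("pics/w4.png",im)
E
```

```text
clock: 13.3
tcp_pos: [0.4234, -0.2861, 0.2095]
orientation: [0.003, 0.708, 0.706, -0.0]
wrist_force: [0.3, -0.1, -1.7]
finger_gap: 0.0684
grip_force: 28.9
tcp [ 0.4234 -0.2861  0.2095] z [ 0.0034 -0.0037 -1.    ] j [-0.7512  0.2024 -0.2019  1.1615 -0.0004  0.8231] F [ 0.3372 -0.1391 -1.6506] gap 0.06841290982532515 28.87320796464337 t 13.3
travel [ 2.25   1.131 -0.009] rot [ 0.003  0.004 -0.003]
0.79 [[-0.0336 -0.0308 -0.0164]
 [-0.0186  0.001   0.01  ]
 [ 0.033   0.0326  0.0831]]
```

View pics/w4.png

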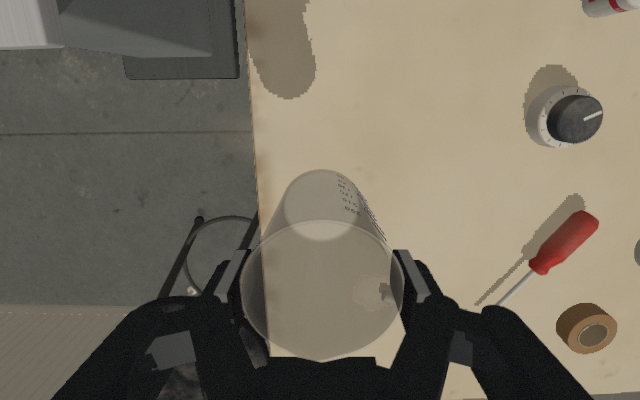

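The beaker is held upright, rim centre (323,285) and foot (320,205), about 3 mm ahead of the TCP along tool x. I'll carry it to the tub.

```bash

python3 -m pendant '[{"travel":[0.25,0.13,0],"rot":[0,0,0],"fingers":0.2},{"travel":[0.5,0.26,0],"rot":[0,0,0],"fingers":0.2},{"travel":[0.75,0.38,0],"rot":[0,0,0],"fingers":0.2}]'
python3 -m pendant '[{"travel":[0.25,0.13,0],"rot":[0,0,0],"fingers":0.2},{"travel":[0.5,0.26,0],"rot":[0,0,0],"fingers":0.2},{"travel":[0.75,0.38,0],"rot":[0,0,0],"fingers":0.2}]'
python3 -m pendant '[{"travel":[0.25,0.13,0],"rot":[0,0,0],"fingers":0.2},{"travel":[0.5,0.26,0],"rot":[0,0,0],"fingers":0.2},{"travel":[0.65,0.36,0],"rot":[0,0,0],"fingers":0.2},{"travel":[0.72,0.37,0],"rot":[0,0,0],"fingers":0.2},{"travel":[0.72,0.37,0],"rot":[0,0,0],"fingers":0.2},{"travel":[0.72,0.37,0],"rot":[0,0,0],"fingers":0.2}]'
python3 - <<'E'
from h import *
from ms import circ
plan([.56,-.0195,.21],[0,1,0],[0,0,-1])
for n in ("scene","top"):
    im,d,c=shot(n); h=cv2.cvtColor(im,cv2.COLOR_BGR2HSV); m=(abs(h[...,0].astype(int)-110)<12)&(h[...,1]>150)
    P=cloud(c,d,m); P=P[(np.hypot(P[:,0]-.56,P[:,1]+.0165)<.06)&(P[:,2]>.07)&(P[:,2]<.082)]; print(n,len(P),circ(P) if len(P)>9 else "")
E
```

```text
clock: 13.7
tcp_pos: [0.4674, -0.1938, 0.2045]
orientation: [-0.002, 0.709, 0.705, -0.001]
wrist_force: [-0.7, -0.3, -0.3]
finger_gap: 0.0683
grip_force: 28.9
clock: 14.0
tcp_pos: [0.5134, -0.1037, 0.2045]
orientation: [-0.002, 0.708, 0.706, -0.001]
wrist_force: [1.0, 0.0, -1.3]
finger_gap: 0.0684
grip_force: 28.9
clock: 14.6
tcp_pos: [0.5578, -0.0195, 0.2056]
orientation: [-0.001, 0.708, 0.706, -0.001]
wrist_force: [-0.0, -0.1, -0.5]
finger_gap: 0.0682
grip_force: 28.9
tcp [ 0.5578 -0.0195  0.2056] z [-0.0027 -0.0003 -1.    ] j [-0.1783  0.2992 -0.0834  1.1908 -0.0008  1.3961] F [-0.0281 -0.1368 -0.5296] gap 0.06823957242800727 28.935856746684294 t 14.6
travel [-0.     0.018 -0.036] rot [-0.003  0.    -0.003]
scene 183 (np.float64(0.5581339760396681), np.float64(-0.01887963585283331), np.float64(0.04505719296076408))
top 0
```

```bash

python3 -m pendant '[{"travel":[-0.005,0.01,0.1],"rot":[0,0,0],"fingers":0.2},{"travel":[-0.005,0.01,0.22],"rot":[0,0,0],"fingers":0.2},{"travel":[-0.005,0.01,0.34],"rot":[0,0,0],"fingers":0.2},{"travel":[-0.005,0.01,0.46],"rot":[0,0,0],"fingers":0.2},{"travel":[-0.005,0.01,0.58],"rot":[0,0,0],"fingers":0.2},{"travel":[-0.005,0.01,0.7],"rot":[0,0,0],"fingers":0.2},{"travel":[-0.005,0.01,0.78],"rot":[0,0,0],"fingers":0.2},{"travel":[-0.005,0.01,0.84],"rot":[0,0,0],"fingers":0.2},{"travel":[-0.005,0.01,0.84],"rot":[0,0,0],"fingers":0.2},{"travel":[-0.005,0.01,0.84],"rot":[0,0,0],"fingers":0.2}]'
python3 -m pendant '[{"travel":[0,0,0.03],"rot":[0,0,0],"fingers":0.2},{"travel":[0,0,0.05],"rot":[0,0,0],"fingers":0.2},{"travel":[0,0,0.05],"rot":[0,0,0],"fingers":0.2}]'
python3 -m pendant '[{"travel":[0,0,0.015],"rot":[0,0,0],"fingers":0.2},{"travel":[0,0,0.015],"rot":[0,0,0],"fingers":0.2}]'
```

```text
clock: 15.7
tcp_pos: [0.5601, -0.02, 0.1062]
orientation: [0.0, 0.708, 0.706, -0.0]
wrist_force: [-0.2, 0.9, -0.9]
finger_gap: 0.0683
grip_force: 28.9
clock: 16.0
tcp_pos: [0.5599, -0.0197, 0.0999]
orientation: [-0.0, 0.708, 0.706, -0.0]
wrist_force: [-0.6, 0.5, -1.1]
finger_gap: 0.0687
grip_force: 28.9
clock: 16.2
tcp_pos: [0.5599, -0.0197, 0.098]
orientation: [-0.0, 0.708, 0.706, -0.0]
wrist_force: [0.4, 0.2, -0.6]
finger_gap: 0.0683
grip_force: 28.9
```

```bash

python3 -m pendant '[{"travel":[0,0,0.015],"rot":[0,0,0],"fingers":0.2},{"travel":[0,0,0.02],"rot":[0,0,0],"fingers":0.2},{"travel":[0,0,0.02],"rot":[0,0,0],"fingers":0.2}]'
python3 -m pendant '[{"travel":[0,0,0.012],"rot":[0,0,0],"fingers":0.2},{"travel":[0,0,0.012],"rot":[0,0,0],"fingers":0.2}]'
python3 -m pendant '[{"travel":[0,0,0.012],"rot":[0,0,0],"fingers":0.2},{"travel":[0,0,0.012],"rot":[0,0,0],"fingers":0.2}]'
```

```text
clock: 16.5
tcp_pos: [0.5599, -0.0198, 0.0956]
orientation: [-0.0, 0.708, 0.706, -0.0]
wrist_force: [-1.2, -0.3, -1.4]
finger_gap: 0.0684
grip_force: 28.9
clock: 16.7
tcp_pos: [0.5599, -0.0198, 0.0941]
orientation: [-0.0, 0.708, 0.706, -0.0]
wrist_force: [0.2, 0.5, -0.8]
finger_gap: 0.0685
grip_force: 28.9
clock: 16.9
tcp_pos: [0.56, -0.0196, 0.0937]
orientation: [0.0, 0.708, 0.706, 0.0]
wrist_force: [-1.8, 0.7, 6.3]
finger_gap: 0.0683
grip_force: 29.3
```

```bash

python3 -m pendant '[{"travel":[0,0,-0.008],"rot":[0,0,0],"fingers":0.6},{"travel":[0,0,-0.008],"rot":[0,0,0],"fingers":0.7},{"travel":[0,0,-0.008],"rot":[0,0,0],"fingers":0.85},{"travel":[0,0,-0.008],"rot":[0,0,0],"fingers":1},{"travel":[0,0,-0.008],"rot":[0,0,0],"fingers":1},{"travel":[0,0,-0.05],"rot":[0,0,0],"fingers":1},{"travel":[0,0,-0.2],"rot":[0,0,0],"fingers":1},{"travel":[0,0,-0.5],"rot":[0,0,0],"fingers":1},{"travel":[0,0,-0.9],"rot":[0,0,0],"fingers":1},{"travel":[0,0,-1],"rot":[0,0,0],"fingers":1}]'
python3 -m pendant '[{"travel":[0,0,-0.4],"rot":[0,0,0],"fingers":1},{"travel":[0,0,-0.4],"rot":[0,0,0],"fingers":1}]'
python3 - <<'E'
from h import *
from ms import circ
plan([.4534,.2165,.26],[0,1,0],[0,0,-1])
im,d,c=shot("wrist")
for o in env.outline_of("wrist","clear_beaker")[:1]:
    P=cloud(c,d,o["mask"]); print(o["conf"],o["xy"],np.percentile(P,[2,50,98],axis=0)); Q=P[abs(P[:,2]-.106)<.006]; print(len(Q),circ(Q) if len(Q)>9 else "")
h=cv2.cvtColor(im,cv2.COLOR_BGR2HSV); m=(abs(h[...,0].astype(int)-110)<12)&(h[...,1]>150)
P=cloud(c,d,m); P=P[(np.hypot(P[:,0]-.56,P[:,1]+.0165)<.06)&(P[:,2]>.07)&(P[:,2]<.082)]; print(len(P),circ(P) if len(P)>9 else "")
cv2.imwrite("pics/w5.png",im)
E
```

```text
clock: 17.9
tcp_pos: [0.5625, -0.0202, 0.2187]
orientation: [0.003, 0.708, 0.706, 0.002]
wrist_force: [1.1, 0.2, 0.2]
finger_gap: 0.0859
grip_force: 0.0
clock: 18.1
tcp_pos: [0.5625, -0.0201, 0.2672]
orientation: [0.004, 0.708, 0.706, 0.003]
wrist_force: [1.4, 0.6, -0.6]
finger_gap: 0.0857
grip_force: 0.0
tcp [ 0.5625 -0.0201  0.2672] z [ 0.0095 -0.002  -1.    ] j [-0.1782  0.2776  0.0384  1.3219 -0.0003  1.396 ] F [ 1.4387  0.5675 -0.558 ] gap 0.08570792521184016 0.0 t 18.1
travel [ 1.969 -0.917  0.047] rot [ 0.009  0.002 -0.003]
0.59 [315.3, 174.1] [[ 0.5276 -0.0513  0.0061]
 [ 0.5587 -0.032   0.0591]
 [ 0.5905  0.0142  0.1069]]
890 (np.float64(0.5590602684187019), np.float64(-0.018028639046700268), np.float64(0.03345894782327564))
70 (np.float64(0.5595387042785321), np.float64(-0.016638320950160712), np.float64(0.04531372453919335))
```

View pics/w5.png

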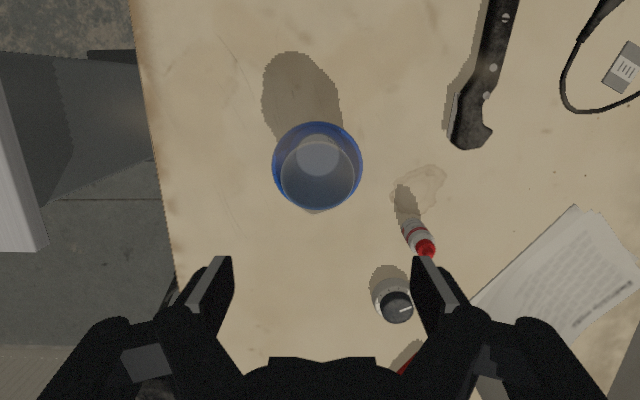

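The clear beaker is nested upright in the tub at (317,170), with its rim at z 0.107 m and centre (0.559, −0.018). Now back to the orange beaker.

```bash

python3 -m pendant '[{"travel":[0.3,-0.15,0],"rot":[0,0,0],"fingers":1},{"travel":[0.65,-0.3,0],"rot":[0,0,0],"fingers":1},{"travel":[1,-0.46,0],"rot":[0,0,0],"fingers":1}]'
python3 -m pendant '[{"travel":[0.3,-0.15,0],"rot":[0,0,0],"fingers":1},{"travel":[0.65,-0.3,0],"rot":[0,0,0],"fingers":1},{"travel":[0.96,-0.46,0],"rot":[0,0,0],"fingers":1},{"travel":[0.96,-0.46,0],"rot":[0,0,0],"fingers":1},{"travel":[0.96,-0.46,0],"rot":[0,0,0],"fingers":1}]'
python3 - <<'E'
from cone import *
from ms import circ
im,m=upright("scene",np.array([.453,.216,.09]))
im,d,c=shot("wrist"); m=orange(im); P=cloud(c,d,m); Q=P[abs(P[:,2]-.128)<.004]; print(len(Q),circ(Q),Q.min(0),Q.max(0))
plan([.4534,.2165,.26],[0,1,0],[0,0,-1])
E
```

```text
clock: 18.5
tcp_pos: [0.5039, 0.1012, 0.259]
orientation: [-0.001, 0.709, 0.705, -0.001]
wrist_force: [1.1, 0.2, 0.7]
finger_gap: 0.0854
grip_force: 0.0
clock: 19.0
tcp_pos: [0.4494, 0.2165, 0.2596]
orientation: [-0.0, 0.707, 0.707, -0.001]
wrist_force: [0.3, -0.6, -0.0]
finger_gap: 0.0853
grip_force: 0.0
scene 698 foot [0.4532 0.2166 0.0049] slope [-0.0034 -0.0046] rms 0.002182186113385948 z [0.0057 0.127 ]
326 (np.float64(0.4511346589771141), np.float64(0.21816879831384386), np.float64(0.022982903574492976)) [0.4271 0.1933 0.124 ] [0.4746 0.2278 0.1296]
tcp [0.4504 0.2152 0.26  ] z [-0.0015 -0.001  -1.    ] j [ 0.2851  0.1648 -0.1231  1.2846 -0.0005  1.8599] F [ 0.2096 -0.2552 -0.6033] gap 0.08554347572391544 0.0 t 19.1
travel [ 0.011  0.025 -0.   ] rot [-0.001  0.001 -0.004]
```

```bash

python3 -m pendant '[{"travel":[0.015,0.01,0.25],"rot":[0,0,0],"fingers":1},{"travel":[0.015,0.01,0.5],"rot":[0,0,0],"fingers":1},{"travel":[0.015,0.01,0.7],"rot":[0,0,0],"fingers":1},{"travel":[0.015,0.01,0.9],"rot":[0,0,0],"fingers":1},{"travel":[0.015,0.01,0.9],"rot":[0,0,0],"fingers":1}]'
python3 -m pendant '[{"travel":[0,0,0.15],"rot":[0,0,0],"fingers":1},{"travel":[0,0,0.29],"rot":[0,0,0],"fingers":1},{"travel":[0,0,0.29],"rot":[0,0,0],"fingers":1},{"travel":[0,0,0.29],"rot":[0,0,0],"fingers":0.4},{"travel":[0,0,0.29],"rot":[0,0,0],"fingers":0.2},{"travel":[0,0,0.29],"rot":[0,0,0],"fingers":0},{"travel":[0,0,0.29],"rot":[0,0,0],"fingers":-0.2},{"travel":[0,0,0.29],"rot":[0,0,0],"fingers":-0.3},{"travel":[0,0,0.29],"rot":[0,0,0],"fingers":-0.3},{"travel":[0,0,0.29],"rot":[0,0,0],"fingers":-0.3}]' 30
```

```text
clock: 19.6
tcp_pos: [0.4499, 0.2155, 0.1494]
orientation: [-0.002, 0.709, 0.705, -0.003]
wrist_force: [-0.7, -0.4, 0.4]
finger_gap: 0.0856
grip_force: 0.0
clock: 20.6
tcp_pos: [0.4526, 0.2179, 0.1197]
orientation: [0.001, 0.708, 0.706, 0.001]
wrist_force: [-1.5, -0.5, 5.6]
finger_gap: 0.0489
grip_force: 30.7
```

```bash

python3 -m pendant '[{"travel":[0,0,-0.08],"rot":[0,0,0],"fingers":-0.3},{"travel":[0,0,-0.25],"rot":[0,0,0],"fingers":-0.3},{"travel":[0,0,-0.5],"rot":[0,0,0],"fingers":-0.3},{"travel":[0,0,-0.75],"rot":[0,0,0],"fingers":-0.3},{"travel":[0,0,-1],"rot":[0,0,0],"fingers":-0.3},{"travel":[0,0,-1],"rot":[0,0,0],"fingers":-0.3}]'
python3 -m pendant '[{"travel":[0,0,-0.2],"rot":[0,0,0],"fingers":-0.3},{"travel":[0,0,-0.35],"rot":[0,0,0],"fingers":-0.3},{"travel":[0,0,-0.35],"rot":[0,0,0],"fingers":-0.3},{"travel":[0,0,-0.35],"rot":[0,0,0],"fingers":-0.3}]'
python3 - <<'E'
from cone import *
plan([.559,-.018,.285],[0,1,0],[0,0,-1])
im,m=upright("scene",Ttool()[:3,3]); v,u=np.nonzero(m); v0,u0=int(v.mean()),int(u.mean())
im,d,c=shot("wrist"); m=orange(im); Q=cloud(c,d,m); T=Ttool(); Q=(Q-T[:3,3])@T[:3,:3]; print(np.percentile(Q,[1,50,99],axis=0)); cv2.imwrite("pics/w6.png",im)
E
```

```text
clock: 21.2
tcp_pos: [0.4539, 0.2184, 0.2432]
orientation: [0.002, 0.708, 0.706, 0.003]
wrist_force: [-0.8, 0.6, -0.0]
finger_gap: 0.0495
grip_force: 31.3
clock: 21.6
tcp_pos: [0.4516, 0.2176, 0.2797]
orientation: [0.0, 0.708, 0.706, -0.0]
wrist_force: [-0.3, -0.9, -0.9]
finger_gap: 0.0492
grip_force: 31.4
tcp [0.4516 0.2176 0.2797] z [-0.0003 -0.0003 -1.    ] j [ 0.289   0.1628 -0.0776  1.3308 -0.0002  1.8632] F [-0.3435 -0.9335 -0.9303] gap 0.04922724053317975 31.4269890509604 t 21.6
travel [-1.961  0.902 -0.044] rot [-0.     0.    -0.003]
scene 803 foot [0.4516 0.2168 0.1642] slope [-0.0087 -0.0008] rms 0.0021263754510250435 z [0.1646 0.2873]
[[-0.022  -0.0232 -0.0093]
 [-0.0102 -0.0007  0.011 ]
 [ 0.0253  0.0226  0.0744]]
```

View pics/w6.png

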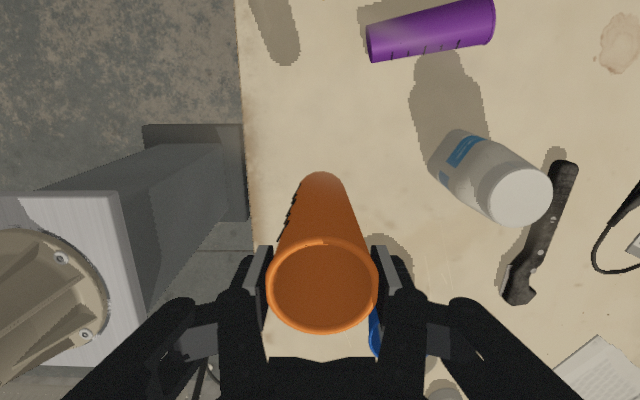

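The orange beaker is held upright and centred in the fingers, rim at (322,285). I'll carry it over the nest.

```bash

python3 -m pendant '[{"travel":[-0.2,0.09,0],"rot":[0,0,0],"fingers":-0.3},{"travel":[-0.45,0.2,0],"rot":[0,0,0],"fingers":-0.3},{"travel":[-0.7,0.32,0],"rot":[0,0,0],"fingers":-0.3},{"travel":[-0.98,0.45,0],"rot":[0,0,0],"fingers":-0.3}]'
python3 -m pendant '[{"travel":[-0.25,0.11,0],"rot":[0,0,0],"fingers":-0.3},{"travel":[-0.5,0.23,0],"rot":[0,0,0],"fingers":-0.3},{"travel":[-0.75,0.34,0],"rot":[0,0,0],"fingers":-0.3},{"travel":[-0.9,0.42,0],"rot":[0,0,0],"fingers":-0.3},{"travel":[-0.98,0.45,0],"rot":[0,0,0],"fingers":-0.3},{"travel":[-0.98,0.45,0],"rot":[0,0,0],"fingers":-0.3},{"travel":[-0.98,0.45,0],"rot":[0,0,0],"fingers":-0.3}]'
python3 - <<'E'
from cone import *
from ms import circ
plan([.559,-.0185,.285],[0,1,0],[0,0,-1])
upright("scene",Ttool()[:3,3])
c=cam("scene")
for n,h in (("clear_beaker",.107),("tub",.075)):
    im,d,c=shot("scene"); o=env.outline_of("scene",n)[:1]
    if o: P=cloud(c,d,o[0]["mask"]); Q=P[abs(P[:,2]-h)<.004]; print(n,len(Q),circ(Q) if len(Q)>9 else "")
E
```

```text
clock: 22.1
tcp_pos: [0.5049, 0.0991, 0.2788]
orientation: [-0.001, 0.708, 0.706, -0.001]
wrist_force: [0.6, 0.3, -0.1]
finger_gap: 0.0488
grip_force: 31.4
clock: 22.8
tcp_pos: [0.5582, -0.0173, 0.2795]
orientation: [-0.001, 0.708, 0.706, -0.001]
wrist_force: [0.9, -0.7, -0.2]
finger_gap: 0.0489
grip_force: 31.4
tcp [ 0.5582 -0.0173  0.2795] z [-0.0018  0.0004 -1.    ] j [-0.1747  0.2761  0.0664  1.3629  0.0001  1.3993] F [ 0.8516 -0.7184 -0.1985] gap 0.04889960346610733 31.4120261388598 t 22.8
travel [-0.01   0.007 -0.046] rot [-0.002 -0.    -0.003]
scene 977 foot [ 0.5569 -0.0174  0.1645] slope [ 0.0029 -0.002 ] rms 0.0017722649392546874 z [0.1649 0.288 ]
clear_beaker 72 (np.float64(0.558857575233598), np.float64(-0.021273784442343846), np.float64(0.033908054770481366))
tub 94 (np.float64(0.55745410817686), np.float64(-0.019572827353199207), np.float64(0.04454459085145497))
```

```bash

python3 -m pendant '[{"travel":[-0.018,0.01,0.1],"rot":[0,0,0],"fingers":-0.3},{"travel":[-0.018,0.01,0.2],"rot":[0,0,0],"fingers":-0.3},{"travel":[-0.018,0.01,0.3],"rot":[0,0,0],"fingers":-0.3},{"travel":[-0.018,0.01,0.4],"rot":[0,0,0],"fingers":-0.3},{"travel":[-0.018,0.01,0.5],"rot":[0,0,0],"fingers":-0.3},{"travel":[-0.018,0.01,0.6],"rot":[0,0,0],"fingers":-0.3},{"travel":[-0.018,0.01,0.7],"rot":[0,0,0],"fingers":-0.3},{"travel":[-0.018,0.01,0.7],"rot":[0,0,0],"fingers":-0.3}]'
python3 -m pendant '[{"travel":[0,0,0.1],"rot":[0,0,0],"fingers":-0.3},{"travel":[0,0,0.2],"rot":[0,0,0],"fingers":-0.3},{"travel":[0,0,0.3],"rot":[0,0,0],"fingers":-0.3},{"travel":[0,0,0.4],"rot":[0,0,0],"fingers":-0.3},{"travel":[0,0,0.45],"rot":[0,0,0],"fingers":-0.3},{"travel":[0,0,0.48],"rot":[0,0,0],"fingers":-0.3},{"travel":[0,0,0.48],"rot":[0,0,0],"fingers":-0.3},{"travel":[0,0,0.48],"rot":[0,0,0],"fingers":-0.3}]'
```

```text
clock: 23.85
tcp_pos: [0.5588, -0.0199, 0.1939]
orientation: [-0.001, 0.708, 0.706, -0.001]
wrist_force: [-0.4, 0.1, -0.7]
finger_gap: 0.0494
grip_force: 31.4
clock: 24.65
tcp_pos: [0.5603, -0.0202, 0.1388]
orientation: [0.0, 0.708, 0.706, -0.0]
wrist_force: [-0.5, 0.5, 0.3]
finger_gap: 0.0488
grip_force: 31.4
```

11 mm to go.

```bash

python3 -m pendant '[{"travel":[0,0,0.02],"rot":[0,0,0],"fingers":-0.3},{"travel":[0,0,0.04],"rot":[0,0,0],"fingers":-0.3},{"travel":[0,0,0.06],"rot":[0,0,0],"fingers":-0.3},{"travel":[0,0,0.06],"rot":[0,0,0],"fingers":-0.3}]'
python3 -m pendant '[{"travel":[0,0,0.012],"rot":[0,0,0],"fingers":-0.3},{"travel":[0,0,0.012],"rot":[0,0,0],"fingers":-0.3}]'
python3 -m pendant '[{"travel":[0,0,0.012],"rot":[0,0,0],"fingers":-0.3},{"travel":[0,0,0.012],"rot":[0,0,0],"fingers":-0.3}]'
```

```text
clock: 25.05
tcp_pos: [0.5597, -0.0201, 0.1309]
orientation: [-0.0, 0.708, 0.706, -0.0]
wrist_force: [0.3, -0.2, -0.6]
finger_gap: 0.0491
grip_force: 31.4
clock: 25.25
tcp_pos: [0.5599, -0.0201, 0.1297]
orientation: [-0.0, 0.708, 0.706, -0.0]
wrist_force: [-0.4, 0.7, 0.5]
finger_gap: 0.049
grip_force: 31.4
clock: 25.45
tcp_pos: [0.5599, -0.0201, 0.1282]
orientation: [-0.0, 0.708, 0.706, -0.0]
wrist_force: [0.7, 0.3, -0.6]
finger_gap: 0.0486
grip_force: 31.4
```

```bash

python3 -m pendant '[{"travel":[0,0,0.01],"rot":[0,0,0],"fingers":-0.3},{"travel":[0,0,0.01],"rot":[0,0,0],"fingers":-0.3}]'
python3 -m pendant '[{"travel":[0,0,0.01],"rot":[0,0,0],"fingers":-0.3},{"travel":[0,0,0.01],"rot":[0,0,0],"fingers":-0.3}]'
```

```text
clock: 25.65
tcp_pos: [0.5601, -0.0202, 0.1277]
orientation: [0.0, 0.708, 0.706, -0.0]
wrist_force: [-0.4, -0.5, 2.8]
finger_gap: 0.0492
grip_force: 31.7
clock: 25.85
tcp_pos: [0.5602, -0.0203, 0.1276]
orientation: [0.001, 0.708, 0.706, 0.0]
wrist_force: [-3.2, 0.5, 9.9]
finger_gap: 0.0494
grip_force: 32.3
```

Seated at the predicted height. I'll release slowly and retreat.

```bash

python3 -m pendant '[{"travel":[0,0,-0.01],"rot":[0,0,0],"fingers":-0.3},{"travel":[0,0,-0.01],"rot":[0,0,0],"fingers":0.2},{"travel":[0,0,-0.01],"rot":[0,0,0],"fingers":0.4},{"travel":[0,0,-0.01],"rot":[0,0,0],"fingers":0.7},{"travel":[0,0,-0.01],"rot":[0,0,0],"fingers":1},{"travel":[0,0,-0.01],"rot":[0,0,0],"fingers":1},{"travel":[0,0,-0.1],"rot":[0,0,0],"fingers":1},{"travel":[0,0,-0.4],"rot":[0,0,0],"fingers":1},{"travel":[0,0,-0.8],"rot":[0,0,0],"fingers":1},{"travel":[0,0,-1],"rot":[0,0,0],"fingers":1}]'
python3 -m pendant '[{"travel":[-0.4,0,-0.2],"rot":[0,0,0],"fingers":1},{"travel":[-0.8,-0.2,-0.2],"rot":[0,0,0],"fingers":1},{"travel":[-1,-0.4,-0.2],"rot":[0,0,0],"fingers":1},{"travel":[-1,-0.4,-0.2],"rot":[0,0,0],"fingers":1},{"travel":[-1,-0.4,-0.2],"rot":[0,0,0],"fingers":1}]'
python3 - <<'E'
from cone import *
from ms import circ
im,m=upright("scene",np.array([.559,-.019,.1]))
cv2.imwrite("pics/s3.png",cv2.resize(im[120:320,200:460],None,fx=3,fy=3))
im,d,c=shot("scene")
for n in ("tub","clear_beaker","white_bottle","kitchen_timer","dropper_bottle"):
    for o in env.outline_of("scene",n)[:1]: P=cloud(c,d,o["mask"]); print(n,np.percentile(P,[2,50,98],axis=0).round(3).tolist())
E
```

```text
clock: 26.85
tcp_pos: [0.5613, -0.0203, 0.2508]
orientation: [0.002, 0.708, 0.706, 0.001]
wrist_force: [1.0, 0.5, -0.1]
finger_gap: 0.0856
grip_force: 0.0
clock: 27.35
tcp_pos: [0.5113, -0.1407, 0.271]
orientation: [0.001, 0.709, 0.705, 0.0]
wrist_force: [0.5, -1.1, 0.7]
finger_gap: 0.0852
grip_force: 0.0
scene 329 foot [ 0.5594 -0.0193  0.0434] slope [-0.0221 -0.0327] rms 0.0017328359515524467 z [0.1026 0.136 ]
tub [[0.513, -0.064, 0.002], [0.538, -0.05, 0.045], [0.601, 0.02, 0.075]]
clear_beaker [[0.526, -0.055, 0.069], [0.541, -0.044, 0.088], [0.59, 0.007, 0.104]]
white_bottle [[0.585, 0.162, 0.005], [0.613, 0.182, 0.083], [0.651, 0.229, 0.143]]
kitchen_timer [[0.639, -0.263, 0.002], [0.658, -0.246, 0.022], [0.689, -0.216, 0.039]]
dropper_bottle [[0.671, -0.14, 0.0], [0.681, -0.132, 0.036], [0.697, -0.115, 0.071]]
```

View pics/s3.png

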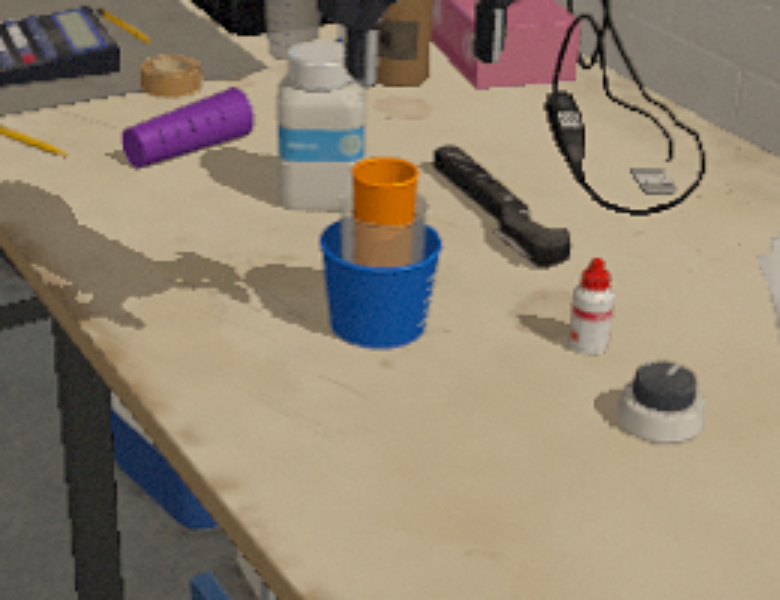

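The crop shows the orange beaker (385,200) nested upright in the clear one (385,240), inside the tub (380,290). The orange rim reads z = 0.136 m, so it is fully home, and the bystanders haven't moved.

```bash
python3 -c "
from workcell import env; print(env.hand_in())"
```

```text
the job is handed in; nothing more can be done
None
```

The beakers are nested upright and fully home in the tub (orange inside clear inside blue), after the orange one stood released on the open bench; no bystander shifted, and I handed in at about 28 s.

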